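Sweep the offcuts off the work board into the scrap tray

TASK

Clear the three small dark wooden offcuts (a block, a dowel slice and an L-shaped piece) off the thick work board: with the fingertips, sweep each one along the board and over its end, so that it drops into the open scrap tray standing against that end. Only push them gently, do not pinch or lift them, and leave the hand plane, wax tin, glue bottle and mallet where they are.

Things in the scene. Friction and masses are not known exactly. Their poses are not given: they have to be found in the camera images.
- board: The thick beech work board lying fixed on the bench: 320 mm along its own x, 340 mm along its own y, 55 mm high, so its top is 55 mm above the bench. Origin at the centre of its underside. Its y axis runs between the two ends, at y = +170 mm and y = -170 mm; the scrap tray stands against one of them; z is up. It may be turned by up to 0.2 rad.
- tray: The open, empty plywood scrap tray, fixed against one end (+y or -y end, it varies) of the board with a 1 mm gap: 210 mm along x, 130 mm along y outside, walls and floor 6 mm thick, rim 45 mm above the bench and so 10 mm below the board's top. Origin at the centre of its underside; axes parallel to the board's. It may be offset up to 20 mm along the board's x.
- case: A shut, flat wooden tool case with a lid, of the tray's outline (210 x 130 x 45 mm), fixed against the board's other end. Not part of the job. Origin at the centre of its underside, axes parallel to the board's.
- block: Offcut: a loose dark wooden block, 36 mm (x) by 22 mm (y) by 20 mm high, about 14 g, lying on the board's top. Origin at its centre.
- disc: Offcut: a loose dark wooden dowel slice lying flat on the board's top, 30 mm across, 22 mm high, about 14 g. Origin at its centre.
- ell: Offcut: a loose dark wooden L-shaped piece 20 mm high, about 14 g, lying on the board's top. Origin near the middle of its 38 mm (x) by 30 mm (y) outline: a 38 x 14 mm bar at y = -15 to -1 mm, and a 16 mm wide foot at x = -19 to -3 mm that reaches y = +15 mm.
- plane: Bystander: a hand plane, loose, 44 mm (x) by 160 mm (y) and about 52 mm high, standing on the board's top along its far (+x) edge. Origin at the centre of its sole.
- tin: Bystander: a round metal wax tin, loose, 50 mm across and 22 mm high, standing on the board's top by its near (-x) edge. Origin at the centre of its underside.
- glue: Bystander: a white glue bottle 56 mm across and 150 mm tall, standing loose on the bench to the robot's right. Origin at the centre of its underside.
- mallet: Bystander: a wooden mallet lying loose on the bench to the robot's left, beyond the board, 300 mm long and 70 mm high; handle towards its own -x, head centred 100 mm along its +x. Origin on its underside.

How it is judged (in metres and radians):
At the end, for the whole second after the job is handed in: All three offcuts lie at rest (slower than 30 mm/s) in the scrap tray: the centre of each is inside the tray's walls and below its rim (x of block in the frame of tray between -0.1 and 0.1 m and y of block in the frame of tray between -0.06 and 0.06 m and z of each of block, disc, ell in the frame of tray below 0.045 m and linear speed of each of block, disc, ell below 0.03 m/s and x of disc in the frame of tray between -0.1 and 0.1 m and y of disc in the frame of tray between -0.06 and 0.06 m and x of ell in the frame of tray between -0.1 and 0.1 m and y of ell in the frame of tray between -0.06 and 0.06 m); the robot touches nothing.
It fails at once if an offcut is lifted (its centre more than 40 mm above the board's top) (z of any of block, disc, ell in the frame of board above 0.095 m).
It fails at once if an offcut is pinched or pressed with more than 15 N (contact force between the fingers and block above 15 N or contact force between the fingers and disc above 15 N or contact force between the fingers and ell above 15 N).
It fails at once if the plane, tin, glue bottle or mallet is moved by more than 15 mm (distance of any of plane, tin, glue, mallet from where it was at the start of the episode above 0.015 m).
It also fails if it takes over 67 s, if anything falls off the work surface, if the arm or the gripper's body presses on something with over 40 N, if the wrist force passes 120 N, or if a joint passes its speed limit or range.

ROBOT

A 6-joint arm with a two-finger parallel gripper is mounted at the origin on the work surface. World frame = base frame: x ahead of the robot, y to its left, z up, the work surface at z = 0. Lengths are in m, angles in degrees, forces in N, time in s.
With the tool pointing down it reaches from about 0.375 to 0.9 m from the base axis. Payload 3.1 kg.
Tool frame: the origin (TCP) lies between the finger pads; the fingertips stand 11 mm ahead of it and the grasp point (between the pads) lies 8 mm behind it; z points along the fingers, y is the line along which they close (so a half turn about z gives the same grasp; the last joint's range is limited). The gripper opens to 87 mm and grips with 3 to 60 N. Pads are 19 mm wide; open, the fingers measure 117 mm over their backs; the gripper's body (75 mm by 190 mm) begins 51 mm behind the grasp point.
Start: joints at [-81.561, 30.224, 82.088, -0, 67.689, -10.227], TCP at [0.2, -0.592, 0.234] pointing down, gripper open.
Joint ranges: [-176.69, 176.69], [-43.24, 126.21], [12.49, 139.97], [-82, 262], [0, 151.66], [-163.58, 163.58]. Speed limits (degrees/s): [159.86, 159.86, 180, 180, 180, 180].

INTERFACE

Orientations are given as a 3x3 rotation matrix whose columns are the frame's x, y, z axes.
In Python, from rig import bot gives the robot as it stands.
- The arm moves only by the tool apply_moves, never from a script. Its argument "steps" is a list that holds one entry, the list of rows, each a list of 7 numbers: the shift along the tool's x, y, z in cm, then the turn, a rotation vector about the tool's x, y, z in degrees, then the gripper command: -1 is shut, 1 is fully open, values between are in proportion. In form: [[[dx, dy, dz, rx, ry, rz, jaw], ...]]. A call has 1 to 20 rows; each row is the pose to reach, as a shift and turn from the pose commanded when the call began, along the tool's axes at that moment; what a row does not reach only later rows make up. A row lasts 1/8 s, in which the tool goes at most 62.5 mm and 10.7 degrees, less where a joint would pass 70% of its speed; a pose out of reach is approached as far as the arm can. A call with a gripper value outside its range is refused whole. The fingers move at their own pace and stop on an object; the grip force is fixed at half the most. Time passes only in rows, so rows that repeat a pose let the fingers close. It gives the time, the measured TCP pose, the force, the opening and the grip force at its end, in the units of the state.
- bot.read_state(): the state, without advancing time (a new reading comes with each control period).
- bot.capture(name): name is "scene" or "side" or "wrist"; returns the picture (384x512x3 uint8, blue, green, red); there is no depth.
- bot.camera_model(name): a dict with "intrinsics" (3x3 intrinsics, pixels), "k1" (the pictures are not rectified: a ray, as slopes to the right and down, at radius r is drawn at 1 + k1 r^2 times it, then the intrinsics apply), "R" (3x3) and "t" (3): a world point X has camera coordinates R X + t. Camera axes: x right, y down, z forward; pixel columns grow to the right and rows downward; lengths in m; the calibration is good to about 2 mm. A picture is of the moment at which its call begins: read the wrist's pose just before it. camera_model takes no time and is no camera call; for the wrist camera it gives the pose at the moment of the call.
- bot.hand_in(): hands the job in; it is judged then, once.
The state is a dict: "time_s": time; "joint_positions": joint angles; "qvel": joint speeds; "tau": joint torques, N m; "position": TCP position; "tcp_rot": TCP orientation; "force": force on the tool from outside, world axes, zero at the start; "moment": the same for the moment, N m; "opening": opening from 0.0 (shut) to 1.0 (fully open); "grasp_force": force on a finger pad.
Only numpy, scipy, OpenCV 4.12 (cv2) and the standard library are available. Lean on these libraries where they do the work, as an engineer would, in place of code of your own. Each camera call takes 0.05 s, during which the arm holds its last target. There are 200 camera calls.

## Working session

There is one attempt and no reset: what is moved stays moved. The work goes in short steps, Python scripts to look and compute and a tool call to move; the robot and the scene stay as the last step left them, time stands still between calls to the robot, and variables do not carry over. Pictures are saved under pics/ and viewed, at most 13 in all, crops included, and the job is handed in when it is done.

Besides the shell and the picture viewer there is one more tool, called after ">>>" as name(argument=value, ...) on one line, values as JSON. apply_moves: Moves the arm, as the interface text tells. Its arguments: {"type":"object","properties":{"steps":{"type":"array","items":{"type":"array","items":{"type":"array","items":{"type":"number"}}}}},"required":["steps"]}

```bash
mkdir -p pics; ls; python3 - <<'E'
from rig import bot
import cv2
for n in("scene","side"):
    cv2.imwrite(f"pics/{n}0.png",bot.capture(n)); m=bot.camera_model(n); print(n,m)
s=bot.read_state(); print(s["time_s"],s["position"],s["tcp_rot"],s["force"])
E
```

```text
pics
scene {'intrinsics': array([[430.3458843 ,   0.        , 260.64352765],
       [  0.        , 430.3458843 , 189.15527374],
       [  0.        ,   0.        ,   1.        ]]), 'k1': -0.02142861038870885, 'R': array([[-0.42651368,  0.90420533,  0.02233399],
       [ 0.5278095 ,  0.26886826, -0.80568417],
       [-0.73450882, -0.33184723, -0.59192416]]), 't': array([ 0.20712148, -0.22820598,  1.88337512])}
side {'intrinsics': array([[430.71764427,   0.        , 259.55567603],
       [  0.        , 430.71764427, 197.56796718],
       [  0.        ,   0.        ,   1.        ]]), 'k1': 0.04791338536312942, 'R': array([[-0.69347459, -0.7204292 ,  0.00864584],
       [-0.51212873,  0.484456  , -0.70924364],
       [ 0.5067713 , -0.49627023, -0.70491042]]), 't': array([0.4030294 , 0.30885586, 0.94592989])}
0.1 [ 0.19997004 -0.59146154  0.2326805 ] [[ 9.47379658e-01  3.20111985e-01 -3.17258007e-04]
 [ 3.20111981e-01 -9.47377719e-01  1.94344199e-03]
 [ 3.21555906e-04 -1.94273549e-03 -9.99998061e-01]] [-0.15081725 -0.15065421  0.01227298]
```

View pics/scene0.png

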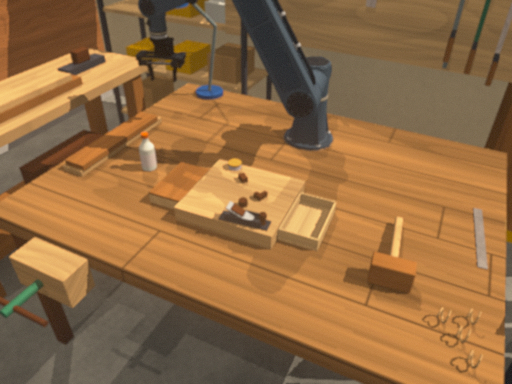

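View pics/side0.png

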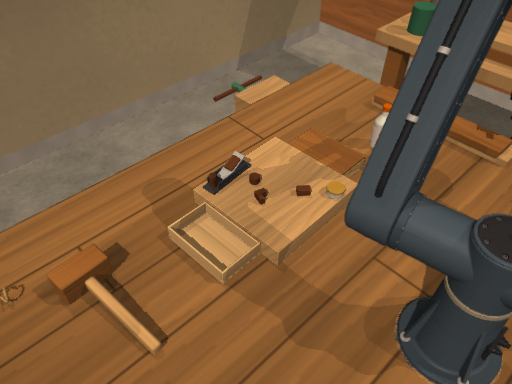

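The tray stands at the +y end: in the side view it sits around (213,243), with the block at (303,190), the ell at (261,196), the disc at (255,179), the tin at (336,188) and the plane at (228,172). Next I'll crop both views and cast the dark blobs onto the board.

```bash
cat > h.py <<'E'
import numpy as np, cv2
def ray(m,u,v):
    K=m["intrinsics"]; d=np.array([(u-K[0,2])/K[0,0],(v-K[1,2])/K[1,1]]); s=d.copy()
    for _ in range(8): s=d/(1+m["k1"]*(s@s))
    R,t=m["R"],m["t"]; return -R.T@t, R.T@np.array([s[0],s[1],1.])
def cast(m,u,v,z):
    c,d=ray(m,u,v); return c+d*(z-c[2])/d[2]
def blobs(im,box,thr,amin=8):
    x0,y0,x1,y1=box; mask=np.zeros(im.shape[:2],np.uint8)
    mask[y0:y1,x0:x1]=(im[y0:y1,x0:x1].max(2)<thr)*255
    cs,_=cv2.findContours(mask,cv2.RETR_EXTERNAL,cv2.CHAIN_APPROX_NONE)
    return [c for c in cs if cv2.contourArea(c)>=amin]
E
python3 - <<'E'
from h import *; from rig import bot
for n,box,b2 in(("side",(160,125,360,285),(240,165,320,210)),("scene",(145,145,345,250),(215,165,280,225))):
    im=cv2.imread(f"pics/{n}0.png"); m=bot.camera_model(n)
    for c in blobs(im,b2,130):
        M=cv2.moments(c); u,v=M["m10"]/M["m00"],M["m01"]/M["m00"]
        r=cv2.minAreaRect(c); print(n,round(u,1),round(v,1),cv2.contourArea(c),cast(m,u,v,.065).round(3))
    x0,y0,x1,y1=box
    cv2.imwrite(f"pics/{n}c.png",cv2.resize(im[y0:y1,x0:x1],None,fx=3.7,fy=3.7,interpolation=cv2.INTER_CUBIC))
E
```

```text
side 260.8 195.2 147.0 [0.55  0.026 0.065]
side 303.0 190.1 132.0 [ 0.485 -0.072  0.065]
side 254.7 178.3 114.0 [ 0.611 -0.009  0.065]
side 243.6 167.9 47.0 [ 0.665 -0.016  0.065]
scene 243.0 218.4 384.0 [0.686 0.033 0.065]
scene 242.1 202.9 49.5 [ 0.619 -0.005  0.065]
scene 258.8 196.0 58.0 [0.561 0.027 0.065]
scene 242.0 179.2 28.0 [ 0.5   -0.067  0.065]
```

View pics/sidec.png

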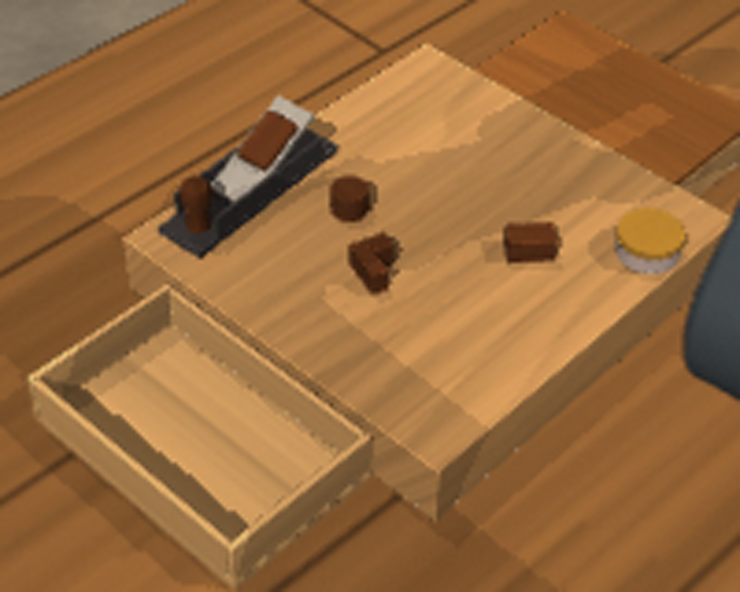

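View pics/scenec.png

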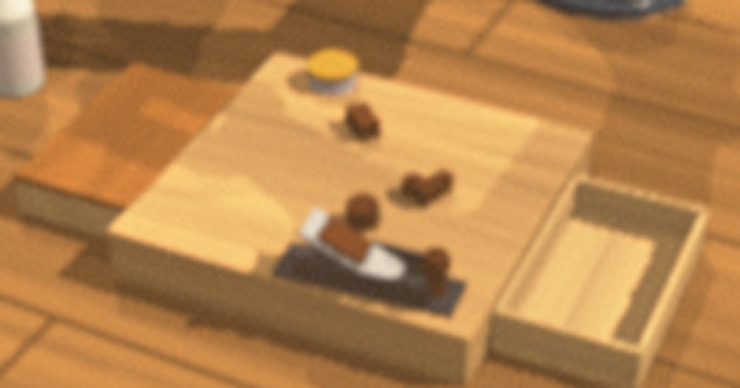

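The side crop shows the board top's corners at crop (428,44), (125,238), (438,472), (728,215), and the tray rim's at (168,287), (32,380), (235,545), (370,437). The disc is by the plane, the ell is mid-board, and the block is near the tin.

```bash
python3 - <<'E'
from h import *; from rig import bot
m=bot.camera_model("side"); P=lambda a,z:np.array([cast(m,160+u/3.7,125+v/3.7,z) for u,v in a])
B=P([(428,44),(125,238),(438,472),(728,215)],.055); print(B.round(3),np.linalg.norm(B-np.roll(B,-1,0),axis=1))
c=B.mean(0)[:2]; ey=(B[1]-B[0]+B[2]-B[3])[:2]; ey/=np.linalg.norm(ey); ex=np.array([ey[1],-ey[0]]); print("c",c,"ex",ex,np.degrees(np.arctan2(ex[1],ex[0])))
T=P([(168,287),(32,380),(235,545),(370,437)],.045)
f=lambda p:np.round([(p[:2]-c)@ex,(p[:2]-c)@ey],3)
print("tray",[f(p) for p in T])
print("plane",[f(p) for p in P([(201,254),(160,228),(335,150)],.06)])
print("tin",f(P([(650,232)],.077)[0]))
for n,p in dict(ell=(.55,.026),block=(.485,-.072),disc=(.611,-.009),ell2=(.561,.027),block2=(.5,-.067),disc2=(.619,-.005)).items(): print(n,f(np.array(p)))
# top faces
for n,a in dict(block=[(508,224),(557,224),(557,240),(505,240)],ell=[(350,240),(387,234),(397,245),(380,280),(372,275)]).items(): print(n,[f(p) for p in P(a,.075)])
# scene corners
m=bot.camera_model("scene"); print([f(cast(m,145+u/3.7,145+v/3.7,.055)) for u,v in [(275,55),(590,135),(470,345),(112,230)]])
E
```

```text
[[ 0.715 -0.199  0.055]
 [ 0.702  0.138  0.055]
 [ 0.386  0.125  0.055]
 [ 0.406 -0.212  0.055]] [0.3367151  0.31571393 0.33756256 0.30864267]
c [ 0.55221827 -0.03691928] ex [0.99878563 0.04926719] 2.82394542295726
tray [array([0.104, 0.173]), array([0.104, 0.298]), array([-0.098,  0.296]), array([-0.1  ,  0.174])]
plane [array([0.1  , 0.143]), array([0.143, 0.145]), array([ 0.111, -0.01 ])]
tin [-0.134 -0.09 ]
ell [0.001 0.063]
block [-0.069 -0.032]
disc [0.06  0.025]
ell2 [0.012 0.063]
block2 [-0.054 -0.027]
disc2 [0.068 0.029]
block [array([-0.052, -0.026]), array([-0.078, -0.051]), array([-0.089, -0.038]), array([-0.062, -0.012])]
ell [array([0.02 , 0.067]), array([0.005, 0.044]), array([-0.008,  0.047]), array([-0.024,  0.082]), array([-0.016,  0.082])]
[array([-0.147, -0.163]), array([-0.144,  0.173]), array([0.174, 0.174]), array([ 0.164, -0.164])]
```

Board and tray sizes check out (337×312 mm measured, tray about 200 mm wide and centred). I'll move above the board with the gripper aligned and the jaws partly closed as a cradle, then refine with the wrist camera.

>>> apply_moves(steps=[[[10,-8,-6.7,0,0,-10,-0.6],[20,-16,-6.7,0,0,-20,-0.6],[30,-24,-6.7,0,0,-30,-0.6],[40,-32,-6.7,0,0,-40,-0.6],[46,-37,-6.7,0,0,-50,-0.6],[51.1,-41.3,-6.7,0,0,-60,-0.6],[51.1,-41.3,-6.7,0,0,-70,-0.6],[51.1,-41.3,-6.7,0,0,-74.1,-0.6],[51.1,-41.3,-6.7,0,0,-74.1,-0.6],[51.1,-41.3,-6.7,0,0,-74.1,-0.6],[51.1,-41.3,-6.7,0,0,-74.1,-0.6],[51.1,-41.3,-6.7,0,0,-74.1,-0.6],[51.1,-41.3,-6.7,0,0,-74.1,-0.6],[51.1,-41.3,-6.7,0,0,-74.1,-0.6],[51.1,-41.3,-6.7,0,0,-74.1,-0.6],[51.1,-41.3,-6.7,0,0,-74.1,-0.6]]])

```text
time_s: 2.1
position: [0.5517, -0.038, 0.3006]
tcp_rot: [[-0.047, 0.999, -0.0], [0.999, 0.047, 0.0], [0.0, -0.0, -1.0]]
force: [0.2, -0.4, -0.4]
opening: 0.201
grasp_force: 0.0
```

```bash
python3 - <<'E'
from h import *; from rig import bot
s=bot.read_state(); m=bot.camera_model("wrist"); im=bot.capture("wrist"); cv2.imwrite("pics/w1.png",im)
print(s["time_s"],s["position"],s["tcp_rot"].round(4),s["opening"],s["qvel"]); print(m)
E
```

```text
2.1 [ 0.55173144 -0.03799912  0.30061511] [[-4.690e-02  9.989e-01 -1.000e-04]
 [ 9.989e-01  4.690e-02  0.000e+00]
 [ 0.000e+00 -0.000e+00 -1.000e+00]] 0.20089622722923678 [ 0.2448214   0.17711008 -0.13167024  0.06561439  0.0047879   0.036908  ]
{'intrinsics': array([[319.98399324,   0.        , 257.41392472],
       [  0.        , 319.98399324, 191.07577581],
       [  0.        ,   0.        ,   1.        ]]), 'k1': 0.011669349455661655, 'R': array([[ 9.98887181e-01,  4.71626765e-02, -2.85646205e-04],
       [ 4.50565630e-02, -9.52455489e-01,  3.01327809e-01],
       [ 1.39393607e-02, -3.01005356e-01, -9.53520566e-01]]), 't': array([-0.54875021, -0.11715923,  0.43733354])}
```

View pics/w1.png

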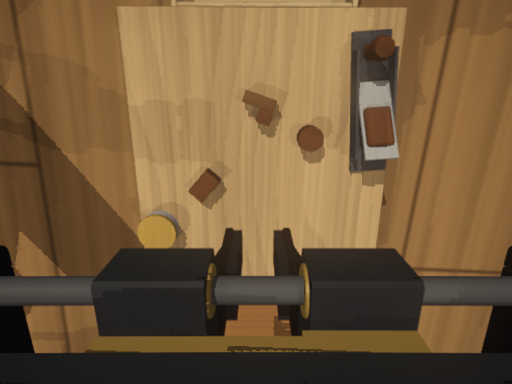

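The wrist view shows the block at (205,185), the ell at (262,106), the disc at (310,138), the tin at (157,232), the plane's near corner at (351,170) and the board's far corners at (119,9) and (405,12).

```bash
python3 - <<'E'
from h import *; from rig import bot
im=cv2.imread("pics/w1.png"); m=bot.camera_model("wrist")
C=[cast(m,119,9,.055)[:2],cast(m,405,12,.055)[:2]]; ex=C[1]-C[0]; print("end w",np.linalg.norm(ex),np.degrees(np.arctan2(ex[1],ex[0])))
ex/=np.linalg.norm(ex); ey=np.array([-ex[1],ex[0]]); c=(C[0]+C[1])/2-.17*ey; print("c",c)
f=lambda p:np.round([(p[:2]-c)@ex,(p[:2]-c)@ey],3)
for cc in blobs(im,(150,50,345,215),130,60):
    M=cv2.moments(cc); u,v=M["m10"]/M["m00"],M["m01"]/M["m00"]; p=cast(m,u,v,.07)
    q=np.array([f(cast(m,*x[0],.07)) for x in cc]); print((round(u),round(v)),cv2.contourArea(cc),p.round(3),f(p),"min",q.min(0),"max",q.max(0))
print("plane",f(cast(m,351,170,.055)),f(cast(m,354,33,.06)),"tin",f(cast(m,157,231,.077)),"tray rim",f(cast(m,172,4,.045)),f(cast(m,358,4,.045)))
E
```

```text
end w 0.3143667970512745 2.1755723352436407
c [ 0.55500072 -0.04100244]
(208, 187) 732.0 [ 0.491 -0.072  0.07 ] [-0.065 -0.028] min [-0.089 -0.054] max [-0.044 -0.004]
(310, 138) 534.5 [ 0.612 -0.006  0.07 ] [0.058 0.033] min [0.043 0.017] max [0.074 0.049]
(262, 109) 771.0 [0.554 0.026 0.07 ] [0.001 0.067] min [-0.021  0.035] max [0.022 0.087]
plane [ 0.116 -0.009] [0.102 0.148] tin [-0.131 -0.086] tray rim [-0.101  0.178] [0.108 0.18 ]
```

All three views agree to within a few mm, so I'll sweep the ell first.

>>> apply_moves(steps=[[[0.8,0.4,6,0,0,0,-0.82],[0.8,0.4,12,0,0,0,-0.82],[0.8,0.4,18,0,0,0,-0.82],[0.8,0.4,21.5,0,0,0,-0.82],[0.8,0.4,22.9,0,0,0,-0.82],[0.8,0.4,22.9,0,0,0,-0.82],[1.5,0.4,22.9,0,0,0,-0.82],[2.5,0.4,22.9,0,0,0,-0.82],[3.6,0.4,22.9,0,0,0,-0.82],[4.8,0.4,22.9,0,0,0,-0.82],[6.0,0.4,22.9,0,0,0,-0.82],[7.2,0.4,22.9,0,0,0,-0.82],[8.4,0.4,22.9,0,0,0,-0.82],[9.6,0.4,22.9,0,0,0,-0.82],[10.8,0.4,22.9,0,0,0,-0.82],[12.0,0.4,22.9,0,0,0,-0.82]]])

```text
time_s: 4.15
position: [0.5501, 0.0836, 0.0715]
tcp_rot: [[-0.048, 0.999, -0.0], [0.999, 0.048, 0.0], [0.0, -0.0, -1.0]]
force: [-0.4, 0.3, 0.2]
opening: 0.091
grasp_force: 0.0
```

```bash
python3 - <<'E'
from h import *; from rig import bot
a=bot.capture("side")[125:285,160:360]; b=bot.capture("wrist")
cv2.imwrite("pics/p2.png",np.hstack([cv2.resize(a,(400,320)),cv2.resize(b,(400,320))]))
E
```

```text
(no output)
```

View pics/p2.png

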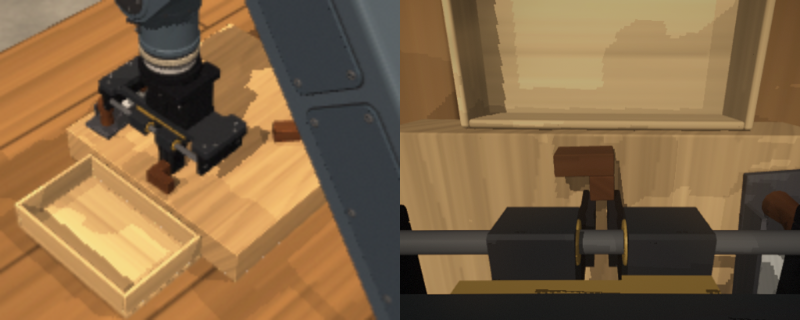

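The ell sits squarely against the fingers, about 30 mm from the edge. I'll push it over, lift, and go behind the disc.

>>> apply_moves(steps=[[[1.2,0,0,0,0,0,-0.82],[2.4,0,0,0,0,0,-0.82],[3.6,0,0,0,0,0,-0.82],[4.8,0,0,0,0,0,-0.82],[6.0,0,0,0,0,0,-0.82],[7.0,0,0,0,0,0,-0.82],[7.5,0,0,0,0,0,-0.82],[7.5,0,-4,0,0,0,-0.82],[5.0,0,-9,0,0,0,-0.6],[0,2,-9,0,0,0,-0.6],[-6,4,-9,0,0,0,-0.6],[-12,5.5,-9,0,0,0,-0.6],[-13,5.5,-9,0,0,0,-0.6],[-13,5.5,-9,0,0,0,-0.6]]])

```text
time_s: 6.0
position: [0.6108, -0.0449, 0.1612]
tcp_rot: [[-0.046, 0.999, -0.001], [0.999, 0.046, 0.001], [0.001, -0.001, -1.0]]
force: [-0.8, -0.1, -0.1]
opening: 0.201
grasp_force: 0.0
```

```bash
python3 - <<'E'
from h import *; from rig import bot
s=bot.read_state(); m=bot.camera_model("wrist")
a=bot.capture("side")[125:285,160:360]; b=bot.capture("wrist")
for cc in blobs(b,(120,0,400,215),110,60):
    M=cv2.moments(cc); u,v=M["m10"]/M["m00"],M["m01"]/M["m00"]; p=cast(m,u,v,.07)-s["position"]
    print((round(u),round(v)),cv2.contourArea(cc),"tool xy",(s["tcp_rot"].T@p).round(4))
cv2.imwrite("pics/p3.png",np.hstack([cv2.resize(a,(400,320)),cv2.resize(b,(400,320))]))
E
```

```text
(126, 209) 123.5 tool xy [-0.0082 -0.1069  0.0913]
(263, 153) 1209.5 tool xy [0.0377 0.0039 0.0912]
(368, 137) 2758.5 tool xy [0.0503 0.0827 0.0911]
(356, 72) 7561.5 tool xy [0.0962 0.0693 0.0912]
```

View pics/p3.png

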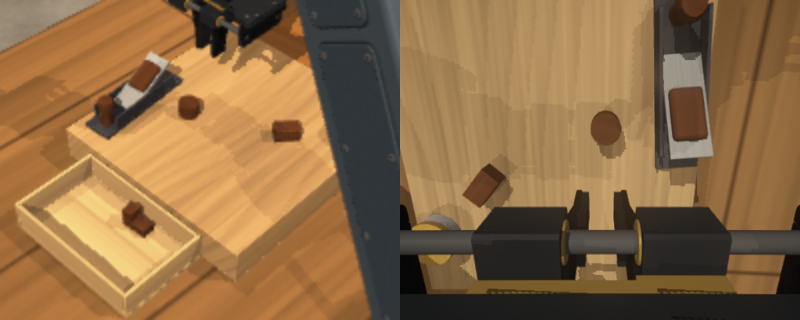

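The ell lies in the tray, and the disc is 38 mm ahead of the fingers and centred to within 4 mm. Sweeping the disc next.

>>> apply_moves(steps=[[[0,0.2,5,0,0,0,-0.6],[0,0.2,8,0,0,0,-0.6],[0,0.2,9,0,0,0,-0.6],[0.3,0.2,9,0,0,0,-0.6],[1.0,0.2,9,0,0,0,-0.6],[1.8,0.2,9,0,0,0,-0.6],[2.8,0.2,9,0,0,0,-0.6],[4.0,0.1,9,0,0,0,-0.6],[5.2,0,9,0,0,0,-0.6],[6.4,-0.1,9,0,0,0,-0.6],[7.6,-0.2,9,0,0,0,-0.6],[8.8,-0.3,9,0,0,0,-0.6],[10,-0.4,9,0,0,0,-0.6],[11.2,-0.4,9,0,0,0,-0.6],[12.4,-0.4,9,0,0,0,-0.6],[13.6,-0.4,9,0,0,0,-0.6],[14.8,-0.4,9,0,0,0,-0.6],[16,-0.4,9,0,0,0,-0.6],[17.2,-0.4,9,0,0,0,-0.6],[18.4,-0.4,9,0,0,0,-0.6]]])

```text
time_s: 8.6
position: [0.5985, 0.14, 0.0715]
tcp_rot: [[-0.048, 0.999, -0.0], [0.999, 0.048, 0.0], [0.0, -0.0, -1.0]]
force: [0.3, 0.1, 0.4]
opening: 0.202
grasp_force: 0.0
```

```bash
python3 - <<'E'
from h import *; from rig import bot
a=bot.capture("side")[125:285,160:360]; b=bot.capture("wrist")
cv2.imwrite("pics/p4.png",np.hstack([cv2.resize(a,(400,320)),cv2.resize(b,(400,320))]))
E
```

```text
(no output)
```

View pics/p4.png

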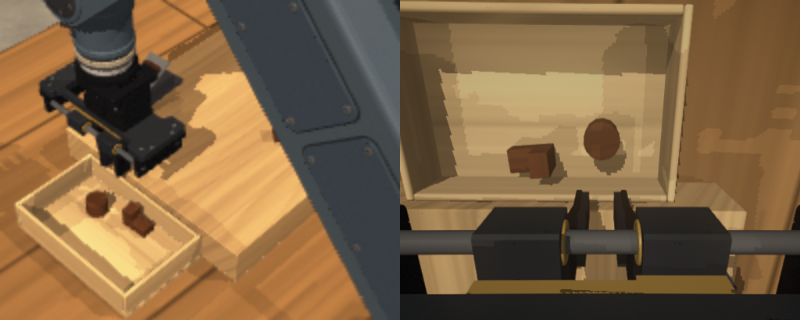

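The disc and ell are both in the tray. Next I'll go behind the block and check its position before descending.

>>> apply_moves(steps=[[[0,0,-5,0,0,0,-0.6],[-1,-1,-9,0,0,0,-0.82],[-6,-3,-9,0,0,0,-0.82],[-11,-5,-9,0,0,0,-0.82],[-16,-8,-9,0,0,0,-0.82],[-21,-10.5,-9,0,0,0,-0.82],[-24.7,-11.9,-9,0,0,0,-0.82],[-24.7,-11.9,-9,0,0,0,-0.82],[-24.7,-11.9,-9,0,0,0,-0.82]]])

```text
time_s: 9.82
position: [0.4916, -0.1132, 0.1616]
tcp_rot: [[-0.047, 0.999, 0.0], [0.999, 0.047, 0.0], [0.0, 0.0, -1.0]]
force: [0.0, 0.0, -0.9]
opening: 0.086
grasp_force: 0.0
```

```bash
python3 - <<'E'
from h import *; from rig import bot
s=bot.read_state(); m=bot.camera_model("wrist"); b=bot.capture("wrist"); cv2.imwrite("pics/w5.png",b)
print(s["position"])
for cc in blobs(b,(120,0,400,200),110,60):
    q=np.array([s["tcp_rot"].T@(cast(m,*x[0],.065)-s["position"]) for x in cc]); M=cv2.moments(cc)
    print(cv2.contourArea(cc),q.mean(0).round(4),q.min(0).round(4),q.max(0).round(4))
E
```

```text
[ 0.4915999  -0.11315428  0.16161019]
129.0 [ 0.0042 -0.1082  0.0966] [-0.0012 -0.1129  0.0966] [ 0.0133 -0.1013  0.0966]
1667.0 [ 0.0349 -0.0005  0.0966] [ 0.0133 -0.0229  0.0966] [0.063  0.017  0.0966]
```

View pics/w5.png

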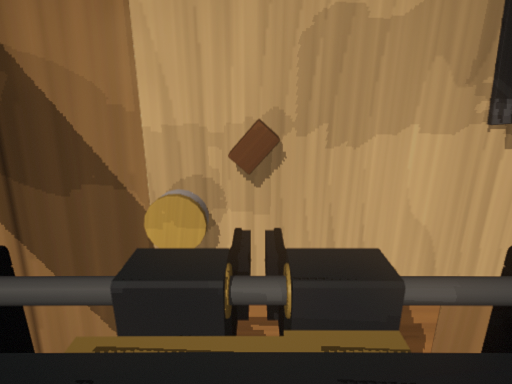

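The block is at (254,147), straight ahead of the fingers, with its near corner close to the finger front. The tin at (177,222) is clear. I'll back off 8 mm, descend and sweep.

>>> apply_moves(steps=[[[-0.8,-0.1,4,0,0,0,-0.82],[-0.8,-0.1,8,0,0,0,-0.82],[-0.8,-0.1,9,0,0,0,-0.82],[-0.8,-0.1,9,0,0,0,-0.82],[0,-0.1,9,0,0,0,-0.82],[0.8,-0.1,9,0,0,0,-0.82],[1.6,-0.1,9,0,0,0,-0.82],[2.6,-0.1,9,0,0,0,-0.82],[3.6,-0.1,9,0,0,0,-0.82],[4.6,-0.1,9,0,0,0,-0.82],[5.6,-0.1,9,0,0,0,-0.82],[6.6,-0.1,9,0,0,0,-0.82],[7.6,-0.1,9,0,0,0,-0.82],[8.6,-0.1,9,0,0,0,-0.82],[9.6,-0.1,9,0,0,0,-0.82],[10.6,-0.1,9,0,0,0,-0.82],[11.6,-0.1,9,0,0,0,-0.82],[12.6,-0.1,9,0,0,0,-0.82]]])

```text
time_s: 12.12
position: [0.4845, 0.0132, 0.0716]
tcp_rot: [[-0.048, 0.999, -0.0], [0.999, 0.048, 0.0], [0.0, -0.0, -1.0]]
force: [-0.3, 0.3, 0.5]
opening: 0.086
grasp_force: 0.0
```

```bash
python3 - <<'E'
from h import *; from rig import bot
s=bot.read_state(); m=bot.camera_model("wrist"); b=bot.capture("wrist"); cv2.imwrite("pics/w6.png",b)
for cc in blobs(b,(120,60,400,250),110,60):
    q=np.array([s["tcp_rot"].T@(cast(m,*x[0],.075)-s["position"]) for x in cc])
    print(cv2.contourArea(cc),cv2.boundingRect(cc),q.mean(0).round(4),q.min(0).round(4),q.max(0).round(4))
E
```

```text
4923.5 (136, 187, 244, 63) [ 0.0136  0.0017 -0.0034] [ 0.006  -0.0629 -0.0034] [ 0.0394  0.0619 -0.0034]
```

View pics/w6.png

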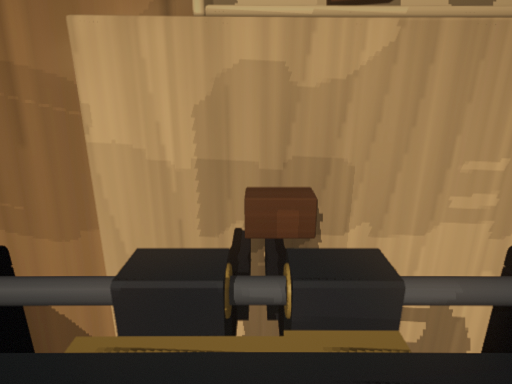

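The block is now flat against the fingers at (280,212), about 8 mm right of centre but inside the 38 mm face. I'll push it over the end, then retreat upward.

>>> apply_moves(steps=[[[1,0,0,0,0,0,-0.82],[2,0,0,0,0,0,-0.82],[3,0,0,0,0,0,-0.82],[4,0,0,0,0,0,-0.82],[5,0,0,0,0,0,-0.82],[6,0,0,0,0,0,-0.82],[7,0,0,0,0,0,-0.82],[8,0,0,0,0,0,-0.82],[9,0,0,0,0,0,-0.82],[10,0,0,0,0,0,-0.82],[11,0,0,0,0,0,-0.82],[12,0,0,0,0,0,-0.82],[13,0,0,0,0,0,-0.82],[13,0,0,0,0,0,-0.82],[13,0,-5,0,0,0,-0.82],[11,0,-11,0,0,0,-0.82],[9,0,-16,0,0,0,-0.82],[9,0,-16,0,0,0,-0.82],[9,0,-16,0,0,0,-0.82]]])

```text
time_s: 14.55
position: [0.4795, 0.1023, 0.2312]
tcp_rot: [[-0.048, 0.999, -0.001], [0.999, 0.048, 0.0], [0.0, -0.001, -1.0]]
force: [0.1, 0.2, -0.2]
opening: 0.089
grasp_force: 0.0
```

```bash
python3 - <<'E'
from h import *; from rig import bot
a=bot.capture("side")[125:285,160:360]; b=bot.capture("wrist")
cv2.imwrite("pics/p7.png",np.hstack([cv2.resize(a,(400,320)),cv2.resize(b,(400,320))]))
E
```

```text
(no output)
```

View pics/p7.png

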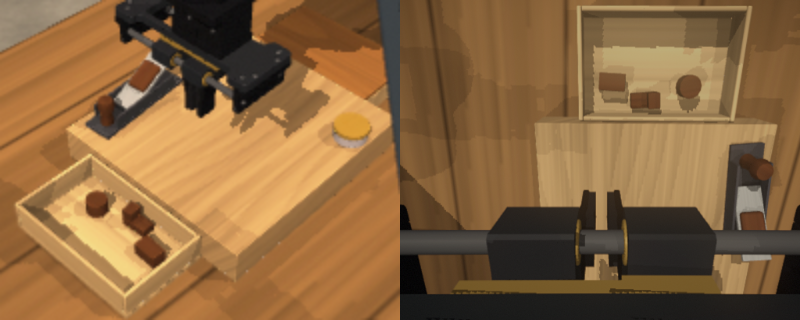

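All three offcuts lie in the tray, the board is clear of them, and the plane and tin have not moved. The arm is clear, so I'll hand in.

```bash
python3 -c "
from rig import bot
print(bot.hand_in())"
```

```text
the job is handed in; nothing more can be done
None
```

I swept the block, disc and ell into the scrap tray and handed the job in at about 15 s of the 67 s limit; the last pictures show all three in the tray and the plane and tin in place, and the hand-in returned no verdict.

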